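# Fit the red die in the button press

## Task

Swing the press's yellow gate wide open, stand the red-handled die on the open apron in front of the covered track, and slide it in under the slotted cover until it drops into its hidden seat. The seat cannot be seen, so feel for it: keep the die sliding on the track floor and let it fall in. Then let go and swing the gate fully shut behind it, leaving the blue-handled die and everything else where it stands.

Things in the scene. Friction and masses are not known exactly. Their poses are not given: they have to be found in the camera images.
- red_die_center (a point): Loose press die, 0.4 kg. Steel foot 56 (x) by 60 (y) by 20 mm tall; under it two runners along y, 14 wide, 10 tall, 28 mm groove between. A square red handle 16 by 16 mm rises from its middle to 85 mm above the underside. Point: on the handle's axis, 42.5 mm above the underside; z up. Same after a half turn. Starts upright on the bench, its y within 0.6 rad of world y.
- blue_die_center (a point): Blue-handled spare die, same shape, size and point as the red one. Stands upright on the bench near it (which of the two stands where changes); leave it alone.
- track (a point): Point on the fixed green button press: middle of the covered track's mouth, on the floor, 30 mm above the bench. y runs along the track into the tunnel, x across it (away from the robot), z up. Tunnel: y 0 to 170 mm, 62 mm wide inside; its floor is 0.5 mm below the apron. Polished: a steel foot slides easily on apron and floor (friction about 0.25). Seated, the die's point is 34 mm above this point; sliding on the floor, 42 mm.
- apron (a point): Centre of the open aluminium apron before the mouth, 60 mm short of track, same height and axes. Apron 120 by 120 mm, level, no side walls; two low lead-in guides (10 mm high) narrow from about 89 mm apart, 40 mm before the mouth, to 62 mm at the mouth. The gate, when opened wide, lies along its +x edge.
- cover (a point): Middle of the tunnel's steel cover, on top, 29 mm above the track floor, 85 mm in from the mouth; axes as track. Cover 4 mm thick, 100 mm wide (x), 170 long; a 24 mm slot along its middle, open at the mouth, lets the die's handle travel. Hidden under it is the seat: two pockets 8 mm deep, 65 mm long, one per runner; seat centre anywhere 60 to 120 mm in from the mouth, new each time.
- head (a point): Middle of the top of the press's green head, 190 mm above the bench, 310 mm in from the mouth; axes as track. 120 by 120 mm, plus a grey wheel on its -x face. Between cover and head the press is at cover height. Note on seating: a die slid slowly (40 mm/s or less) drops into the seat by its own weight if nothing holds it up, and then will slide no further.
- gate (a joint): Yellow swing gate at the mouth, rad. 0 = shut, across the track; opens to 1.7, counter-clockwise from above, its free end swinging out to -y of the track and ending beside the apron. Stays where left; about 1 N at the knob moves it. Hinge axis vertical, at x = 55, y = -8 mm of track; bar 10 mm wide, 21 to 33 mm above the track floor. Starts nearly shut.
- gate_knob (a point): Middle of the black upright knob on the gate's free end, 112 mm from the hinge axis, 53 mm above the track floor: a cylinder 16 mm in diameter, its top 22 mm above this point. It can be gripped from above and turns in the grip, or pushed. z up.
- button_jar: Glass jar with steel cap, 70 mm in diameter, 90 mm tall, origin under its centre, on the bench to the left; a bystander, not to be disturbed.
- tape_roll: Brown tape roll lying flat, 100 mm in diameter, 48 mm tall, origin under its centre, front left; a bystander, not to be disturbed.
- mug: White mug, 80 mm in diameter, 95 mm tall, origin under its centre, on the right; a bystander, not to be disturbed.
Not all that is in view belongs to the job. Leave any orange look-alike of the part that bears red_die_center alone.

How it is judged:
By the outcome, as a careful person would: the job done as asked, in the order asked, and still so for the second after the job is handed in, with the robot touching nothing.
It also fails if it takes over 70 s, if anything falls off the work surface, if the arm or the gripper's body presses on something with over 40 N, if the wrist force passes 120 N, or if a joint passes its speed limit or range.

## Robot

A 6-joint arm with a two-finger parallel gripper is mounted at the origin on the work surface. World frame = base frame: x ahead of the robot, y to its left, z up, the work surface at z = 0. Lengths are in m, angles in rad, forces in N, time in s.
With the tool pointing down it reaches from about 0.35 to 1 m from the base axis. Payload 7.1 kg.
Tool frame: the origin (TCP) lies at the very end of the fingers, on their centre line; the grasp point (between the pads) lies 19 mm behind it; z points along the fingers, y is the line along which they close (so a half turn about z gives the same grasp; the last joint's range is limited). The gripper opens to 85 mm and grips with 20 to 120 N. Pads are 22 mm wide; open, the fingers measure 114 mm over their backs; the gripper's body (76 mm by 85 mm) begins 54 mm behind the grasp point. The pads swing forward as they close: fully open they stand 13 mm farther back than shut.
Start: joints at [1.327, 0.423, 1.63, -0, 1.089, -0.019], TCP at [0.139, 0.609, 0.231] pointing down, gripper open.
Joint ranges: [-3, 3], [-0.9, 2.11], [0.09, 2.58], [-1.31, 4.45], [0.11, 2.69], [-2.54, 2.54]. Speed limits (rad/s): [2.39, 2.39, 3.01, 3.14, 3.14, 3.14].

## Interface

Orientations are given as [roll, pitch, yaw] about the fixed x, y, z axes, in that order (R = Rz(yaw) Ry(pitch) Rx(roll)).
In Python, from bench import get_state, imaging, env gives the robot as it stands.
- The arm moves only by the tool servo_tool, never from a script. Its argument "series" is a list of rows, each a list of 7 numbers: the closure, from -1 (fully open) to 1 (shut), so that 0 is half open, then the shift along the tool's x, y, z in mm, then the turn, a rotation vector about the tool's x, y, z in degrees. A call has 1 to 10 rows; each row shifts and turns the commanded pose from where the row before left it, along the tool's axes as they then stand; what a row does not reach is not made up. A row lasts 1/10 s, in which the tool goes at most 50 mm and 8.59 degrees, less where a joint would pass 70% of its speed; a pose out of reach is approached as far as the arm can. A call with a gripper value outside its range is refused whole. The fingers move at their own pace and stop on an object; "grip_force" is the grip in N (left out, the last holds). Time passes only in rows, so rows that do not move let the fingers close. It gives the time, the measured TCP pose, the force, the opening and the grip force at its end, in the units of the state.
- get_state(): the state, without advancing time (a new reading comes with each control period).
- imaging.snapshot(name): name is "scene" or "top"; returns the picture (400x640x3 uint8, red, green, blue); there is no depth.
- imaging.camera_info(name): a dict with "vfov" (degrees; the focal length in pixels is half the picture's height over the tangent of half this angle, whatever the lens; pixels are square), "cx", "cy" (the principal point, pixels), "eye" and "rotation" of the camera in the world. Camera axes: x right, y up, looking along -z (the intrinsics and any distortion apply to the point x, -y, -z); pixel columns grow to the right and rows downward; lengths in m; the calibration is good to about 2 mm. A picture is of the moment at which its call begins. camera_info takes no time and is no camera call.
- env.job_done(): hands the job in; it is judged then, once.
The state is a dict: "time_s": time; "q": joint angles; "dq": joint speeds; "tau": joint torques, N m; "eef_pos": TCP position; "orientation": TCP orientation; "wrist_force": force on the tool from outside, world axes, zero at the start; "ft_torque": the same for the moment, N m; "opening": finger opening in m; "gripper_force": force on a finger pad.
Only numpy, scipy, OpenCV 4.12 (cv2) and the standard library are available. Lean on these libraries where they do the work, as an engineer would, in place of code of your own. Each camera call takes 0.05 s, during which the arm holds its last target. There are 200 camera calls.

## Working session

There is one attempt and no reset: what is moved stays moved. The work goes in short steps, Python scripts to look and compute and a tool call to move; the robot and the scene stay as the last step left them, time stands still between calls to the robot, and variables do not carry over. Pictures are saved under pics/ and viewed, at most 10 in all, crops included, and the job is handed in when it is done.

Besides the shell and the picture viewer there is one more tool, called after ">>>" as name([rows], argument=value, ...), one row to a line, values as JSON. servo_tool: Moves the arm, as the interface text tells. Its arguments: {"type":"object","properties":{"series":{"type":"array","items":{"type":"array","items":{"type":"number"}}},"grip_force":{"type":"number"}},"required":["series"]}

```bash
mkdir -p pics; ls; python3 - <<'E'
from bench import get_state, imaging, env
import cv2
for n in ("scene","top"):
    im=imaging.snapshot(n); cv2.imwrite(f"pics/{n}0.png",im[:,:,::-1]); print(n,imaging.camera_info(n))
print(get_state())
E
```

```text
pics
scene {'vfov': 57.16495102019214, 'cx': 323.82385305171675, 'cy': 198.829529033698, 'eye': array([ 0.99668695, -0.49801417,  1.02811015]), 'rotation': array([0.65799822, 0.00915372, 0.83243726])}
top {'vfov': 55.404907210726435, 'cx': 316.6063227405096, 'cy': 205.45098441656268, 'eye': array([ 0.34829008, -0.0248807 ,  1.39807588]), 'rotation': array([ 0.11922614, -0.015222  , -1.5519472 ])}
{'time_s': 0.1, 'q': array([ 1.32701881e+00,  4.23779867e-01,  1.63062033e+00, -1.03203600e-05,
        1.08862613e+00, -1.89832805e-02]), 'dq': array([-0.00082251,  0.00013064,  0.00030181, -0.00036919,  0.00181776,
       -0.00072125]), 'tau': array([ 1.30865110e-04, -5.58425510e+01, -2.82444978e+01, -1.66948330e-04,
        3.02806031e-03,  5.68207361e-05]), 'eef_pos': array([0.13916095, 0.60878959, 0.23061114]), 'orientation': array([-3.14015907e+00, -1.80788805e-05,  2.91680320e+00]), 'wrist_force': array([ 1.0537964 , -0.11187122,  0.82507923]), 'ft_torque': array([ 0.02951856,  0.02241802, -0.02297933]), 'gripper_force': 0.0, 'opening': 0.08573874450247099}
```

View pics/scene0.png

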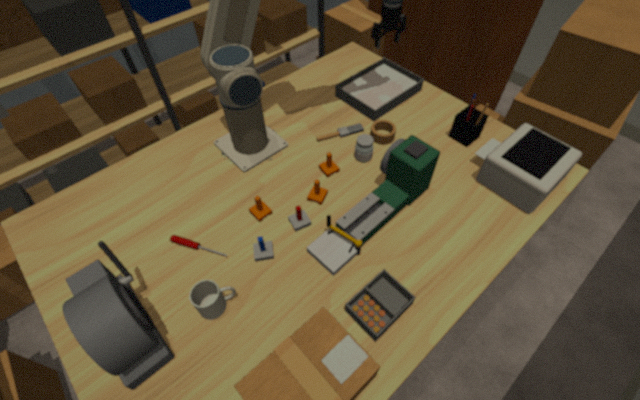

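View pics/top0.png

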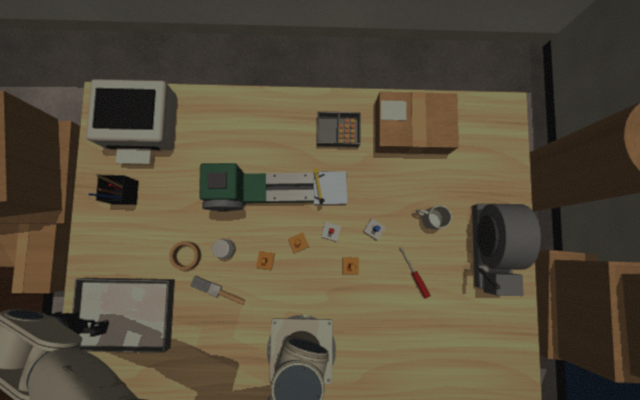

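The scene view shows the red die at (299,220), the blue die at (262,248), the gate knob at about (328,222) and three orange look-alikes. In the top view the red die is at (331,231), the blue at (374,229), and the press runs along the row at about 187 with the gate at column 320.

```bash
cat > h.py <<'E'
from bench import get_state, imaging, env
import cv2, numpy as np
from scipy.spatial.transform import Rotation as R
class Cam:
    def __init__(s,n):
        i=imaging.camera_info(n); s.i=i; s.n=n
        s.f=200/np.tan(np.radians(i['vfov'])/2); s.R=R.from_euler('xyz',i['rotation']).as_matrix(); s.e=np.array(i['eye'])
    def ray(s,u,v):
        d=s.R@np.array([(u-s.i['cx'])/s.f,-(v-s.i['cy'])/s.f,-1]); return d/np.linalg.norm(d)
    def at(s,u,v,z):
        d=s.ray(u,v); return s.e+d*(z-s.e[2])/d[2]
    def pix(s,p):
        c=s.R.T@(np.array(p)-s.e); return np.array([s.i['cx']+s.f*c[0]/-c[2], s.i['cy']-s.f*c[1]/-c[2]])
def tri(c1,p1,c2,p2):
    d1,d2=c1.ray(*p1),c2.ray(*p2); A=np.c_[d1,-d2]; t=np.linalg.lstsq(A,c2.e-c1.e,rcond=None)[0]
    a,b=c1.e+t[0]*d1,c2.e+t[1]*d2; return (a+b)/2, np.linalg.norm(a-b)
def blobs(im,lo,hi,amin=4):
    m=cv2.inRange(cv2.cvtColor(im,cv2.COLOR_RGB2HSV),lo,hi)
    n,l,st,ce=cv2.connectedComponentsWithStats(m)
    return [(ce[k].round(1),st[k]) for k in range(1,n) if st[k][4]>=amin]
T,S=Cam('top'),Cam('scene')
E
python3 - <<'E'
from h import *
np.set_printoptions(precision=4,suppress=True)
for c in (T,S):
    im=cv2.imread(f'pics/{c.n}0.png')[:,:,::-1].copy()
    for nm,lo,hi in (('red',(172,120,50),(180,255,255)),('red0',(0,160,50),(4,255,255)),('blue',(105,120,40),(130,255,255)),('yel',(21,170,90),(32,255,255)),('green',(60,90,20),(90,255,255))):
        print(c.n,nm,[(b[0].tolist(),b[1].tolist()) for b in blobs(im,lo,hi)][:8])
    print('base',c.pix([0,0,0]),'tcp',c.pix([.139,.609,.231]))
t=cv2.imread('pics/top0.png')[135:275,190:390]; s=cv2.imread('pics/scene0.png')[125:275,240:440]
cv2.imwrite('pics/c0.png',np.vstack([cv2.resize(t,None,fx=4,fy=4,interpolation=2)])); cv2.imwrite('pics/c1.png',cv2.resize(s,None,fx=4,fy=4,interpolation=2))
E
```

```text
top red []
top red0 [([109.9, 184.3], [109, 183, 3, 3, 7]), ([331.1, 230.6], [330, 229, 3, 4, 11]), ([420.6, 284.6], [413, 272, 16, 25, 141])]
top blue [([104.5, 195.2], [103, 195, 4, 2, 4]), ([376.2, 228.3], [374, 226, 5, 5, 18])]
top yel [([315.6, 171.7], [315, 169, 2, 7, 10])]
top green [([234.2, 184.3], [201, 164, 65, 38, 934]), ([239.1, 194.6], [238, 193, 3, 4, 7])]
base [301.6894 350.186 ] tcp [ 94.8073 318.3299]
scene red [([470.6, 108.0], [470, 106, 2, 5, 5])]
scene red0 [([298.3, 212.3], [297, 207, 4, 12, 25]), ([184.5, 241.8], [172, 236, 26, 12, 120])]
scene blue [([156.4, 8.5], [131, 0, 50, 22, 406]), ([184.7, 5.1], [181, 0, 10, 11, 43]), ([261.1, 243.3], [259, 237, 6, 13, 37])]
scene yel [([346.3, 235.3], [330, 225, 32, 21, 138])]
scene green [([256.5, 93.0], [255, 92, 4, 3, 4]), ([404.8, 177.0], [364, 137, 75, 104, 2030])]
base [250.6978 144.4282] tcp [385.8298  47.9169]
```

View pics/c0.png

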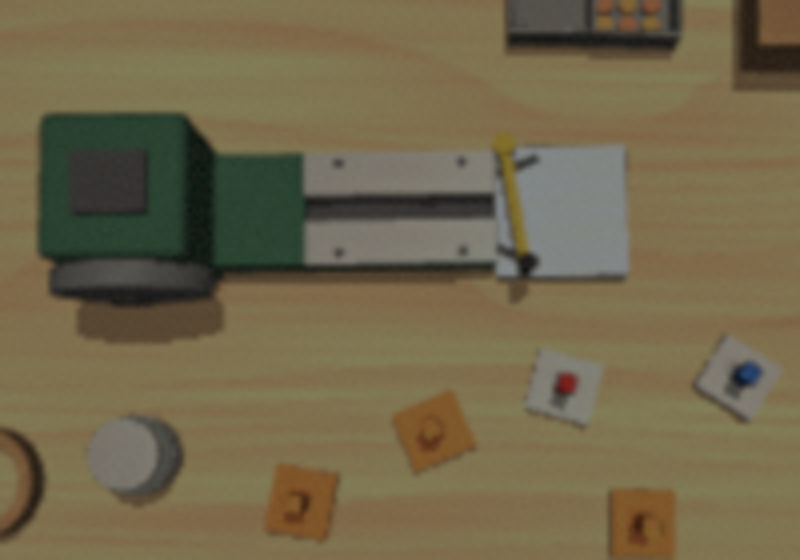

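View pics/c1.png

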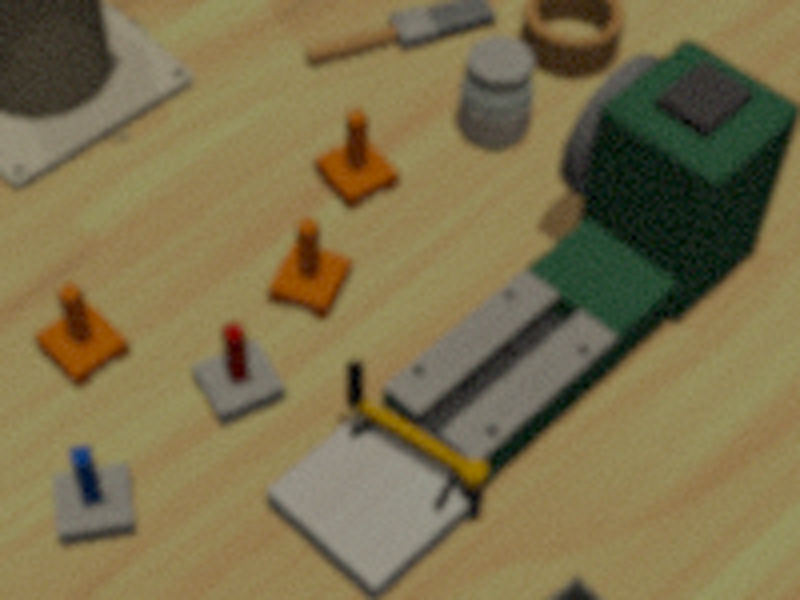

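The crops show the press parallel to the columns, with the cover's right end at crop x≈495, the apron's end at x≈627, and the knob top at (527,262). The red foot's corners are (541,347), (604,363), (586,427) and (526,407).

```bash
python3 - <<'E'
from h import *
np.set_printoptions(precision=4,suppress=True)
t=lambda x,y:(x/4+190-.375,y/4+135-.375)
s=lambda x,y:(x/4+240-.375,y/4+125-.375)
def pr(n,p): print(n,p)
for n,c,p,z in [('coverFL',T,t(304,153),.059),('coverFR',T,t(494,151),.059),('coverNR',T,t(495,264),.059),('coverNL',T,t(304,265),.059),('apF',T,t(626,146),.03),('apN',T,t(627,277),.03),('knobtop',T,t(527,258),.105),('hinge',T,t(504,146),.063),
 ('S coverN mouth',S,s(387,395),.059),('S cover far N',S,s(531,270),.059),('S cover far F',S,s(620,342),.059),('S apronNout',S,s(270,495),.03),('S apronFout',S,s(375,593),.03),('S knobtop',S,s(355,364),.105),('S hinge',S,s(472,470),.063),
 ]+[('foot',T,t(*q),.03) for q in((541,347),(604,363),(586,427),(526,407))]+[('Sfoot',S,s(*q),.03) for q in ((195,374),(249,340),(284,391),(222,420-8))]+[('bfoot',T,t(*q),.03) for q in((727,335),(783,373),(749,421),(694,382))]+[('red',T,t(567,383),.083),('redS',S,s(233,327),.085),('blue',T,t(747,373),.083),('blueS',S,s(81,450),.085)]:
    pr(n,c.at(*p,z))
print(tri(T,t(567,383),S,s(234,329)),tri(T,t(747,373),S,s(82,452)),tri(T,t(527,260),S,s(355,366)))
E
```

```text
coverFL [0.6224 0.142  0.059 ]
coverFR [ 0.628  -0.0275  0.059 ]
coverNR [ 0.5261 -0.0305  0.059 ]
coverNL [0.5217 0.1385 0.059 ]
apF [ 0.6414 -0.1483  0.03  ]
apN [ 0.5205 -0.1504  0.03  ]
knobtop [ 0.5257 -0.0576  0.105 ]
hinge [ 0.6319 -0.0364  0.063 ]
S coverN mouth [ 0.5365 -0.0374  0.059 ]
S cover far N [0.5268 0.1394 0.059 ]
S cover far F [0.6273 0.1375 0.059 ]
S apronNout [ 0.5289 -0.1549  0.03  ]
S apronFout [ 0.645  -0.1519  0.03  ]
S knobtop [ 0.521  -0.0576  0.105 ]
S hinge [ 0.6319 -0.0389  0.063 ]
foot [ 0.4554 -0.0735  0.03  ]
foot [ 0.4421 -0.1304  0.03  ]
foot [ 0.3845 -0.1149  0.03  ]
foot [ 0.4013 -0.0609  0.03  ]
Sfoot [ 0.4001 -0.1259  0.03  ]
Sfoot [ 0.4038 -0.0706  0.03  ]
Sfoot [ 0.4627 -0.0829  0.03  ]
Sfoot [ 0.4441 -0.1333  0.03  ]
bfoot [ 0.4697 -0.2413  0.03  ]
bfoot [ 0.4363 -0.2919  0.03  ]
bfoot [ 0.3927 -0.2612  0.03  ]
bfoot [ 0.4267 -0.2116  0.03  ]
red [ 0.4206 -0.0945  0.083 ]
redS [ 0.418  -0.0953  0.085 ]
blue [ 0.4323 -0.2503  0.083 ]
blueS [ 0.4289 -0.2533  0.085 ]
(array([ 0.4201, -0.0951,  0.0843]), np.float64(0.0014832676828178538)) (array([ 0.4312, -0.2518,  0.0836]), np.float64(0.0039352422014624884)) (array([ 0.5233, -0.0584,  0.1057]), np.float64(0.0020149993491332956))
```

>>> servo_tool([
  [0.25,-26,-28,0,0,0,0],
  [0.25,-26,-28,0,0,0,0],
  [0.25,-26,-28,0,0,0,0],
  [0.25,-26,-28,0,0,0,0],
  [0.25,-26,-28,0,0,0,0],
  [0.25,-26,-28,0,0,0,0],
  [0.25,-26,-28,0,0,0,0],
  [0.25,-26,-28,0,0,0,0],
  [0.25,-26,-28,0,0,0,0],
  [0.25,-26,-28,0,0,0,0],
], grip_force=20)

```text
time_s: 1.1
eef_pos: [0.3307, 0.2769, 0.2312]
orientation: [-3.141, -0.0, 2.917]
wrist_force: [-0.2, -0.1, -0.7]
opening: 0.032
gripper_force: 0.0
```

>>> servo_tool([
  [0.25,-26,-28,0,0,0,0],
  [0.25,-26,-28,0,0,0,0],
  [0.25,-26,-28,0,0,0,0],
  [0.25,-26,-28,0,0,0,0],
  [0.25,-26,-28,0,0,0,0],
  [0.25,-26,-28,0,0,0,0],
  [0.25,-26,-28,0,0,0,0],
  [0.25,-26,-28,0,0,0,0],
  [0.25,-26,-28,0,0,0,0],
  [0.25,-26,-28,0,0,0,0],
])

```text
time_s: 2.1
eef_pos: [0.5217, -0.0541, 0.2311]
orientation: [-3.142, -0.001, 2.916]
wrist_force: [0.1, 1.1, 0.0]
opening: 0.0321
gripper_force: 0.0
```

>>> servo_tool([
  [0.25,0,0,0,0,0,8.5],
  [0.25,0,0,0,0,0,8.5],
  [0.25,0,0,0,0,0,8.5],
  [0.25,0,0,0,0,0,8.5],
  [0.25,0,0,0,0,0,8.5],
  [0.25,0,0,0,0,0,8.5],
  [0.25,0,0,0,0,0,8.5],
  [0.25,0,0,0,0,0,8.5],
  [0.25,0,0,0,0,0,8.5],
  [0.25,0,0,0,0,0,8.5],
])

```text
time_s: 3.1
eef_pos: [0.5211, -0.0525, 0.231]
orientation: [-3.141, 0.0, 1.427]
wrist_force: [-0.3, -0.1, -0.1]
opening: 0.0319
gripper_force: 0.0
```

>>> servo_tool([
  [0.25,0,0,0,0,0,8.5],
  [0.25,0,0,0,0,0,8.5],
  [0.25,0,0,0,0,0,8.5],
  [0.25,0,0,0,0,0,8.5],
  [0.25,0,0,0,0,0,8.5],
  [0.25,0,0,0,0,0,8.5],
  [0.25,0,0,0,0,0,8.5],
  [0.25,0,0,0,0,0,8.5],
  [0.25,0,0,0,0,0,3.2],
  [0.25,0,0,0,0,0,0],
])

```text
time_s: 4.1
eef_pos: [0.5211, -0.0525, 0.231]
orientation: [-3.141, 0.001, 0.19]
wrist_force: [0.6, -0.9, 0.1]
opening: 0.0319
gripper_force: 0.0
```

>>> servo_tool([
  [0.25,1,6,25,0,0,0],
  [0.25,0,0,25,0,0,0],
  [0.25,0,0,25,0,0,0],
  [0.25,0,0,25,0,0,0],
  [0.25,0,0,15,0,0,0],
  [0.25,0,0,8,0,0,0],
  [0.25,0,0,0,0,0,0],
])

```text
time_s: 4.8
eef_pos: [0.5228, -0.0582, 0.1074]
orientation: [-3.141, 0.002, 0.192]
wrist_force: [0.4, -1.1, -0.3]
opening: 0.0324
gripper_force: 0.0
```

```bash
python3 - <<'E'
from h import *
t=imaging.snapshot('top')[:,:,::-1][170:240,270:370]; s=imaging.snapshot('scene')[:,:,::-1][185:285,280:390]
cv2.imwrite('pics/d.png',np.hstack([cv2.resize(t,(400,400*7//10),interpolation=2),cv2.resize(s,(308,280),interpolation=2)]))
E
```

```text
(no output)
```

View pics/d.png

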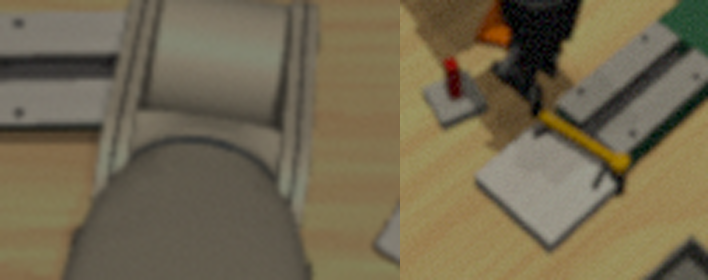

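The gripper sits right over the knob, at about (540,100) in the right half. The arm hides it in the top view. Lowering.

>>> servo_tool([
  [0.25,0,0,8,0,0,0],
  [0.25,0,0,8,0,0,0],
  [0.25,0,0,8,0,0,0],
  [0.25,0,0,6,0,0,0],
  [0.25,0,0,0,0,0,0],
])

```text
time_s: 5.4
eef_pos: [0.5228, -0.0582, 0.0772]
orientation: [-3.141, 0.002, 0.191]
wrist_force: [0.2, -0.6, 0.8]
opening: 0.0321
gripper_force: 0.0
```

>>> servo_tool([
  [0.25,0.3,8,0,0,0,-4],
  [0.25,0.3,8,0,0,0,-4],
  [0.25,0.3,8,0,0,0,-4],
  [0.25,0.3,8,0,0,0,-4],
  [0.25,0.3,8,0,0,0,-4],
  [0.25,0,0,0,0,0,0],
])

```text
time_s: 6.0
eef_pos: [0.5384, -0.0961, 0.0784]
orientation: [3.141, -0.0, 0.54]
wrist_force: [0.2, 0.6, -1.4]
opening: 0.0321
gripper_force: 0.0
```

>>> servo_tool([
  [0.25,0.3,8,0,0,0,-4],
  [0.25,0.3,8,0,0,0,-4],
  [0.25,0.3,8,0,0,0,-4],
  [0.25,0.3,8,0,0,0,-4],
  [0.25,0.3,8,0,0,0,-4],
  [0.25,0.3,8,0,0,0,-4],
  [0.25,0.3,8,0,0,0,-4],
  [0.25,0.3,8,0,0,0,-4],
  [0.25,0.3,8,0,0,0,-4],
  [0.25,0,0,0,0,0,0],
])

```text
time_s: 7.0
eef_pos: [0.5921, -0.1419, 0.0784]
orientation: [3.141, -0.0, 1.167]
wrist_force: [-0.4, 0.1, 0.7]
opening: 0.0317
gripper_force: 0.0
```

>>> servo_tool([
  [0.25,0.4,8,0,0,0,-4],
  [0.25,0.4,8,0,0,0,-4],
  [0.25,0.4,8,0,0,0,-4],
  [0.25,0.4,8,0,0,0,-4],
  [0.25,0.4,8,0,0,0,-4],
  [0.25,0.4,8,0,0,0,-4],
  [0.25,0.4,8,0,0,0,-4],
  [0.25,0,3,0,0,0,0],
  [0.25,0,0,0,0,0,0],
])

```text
time_s: 7.9
eef_pos: [0.6492, -0.1492, 0.0782]
orientation: [-3.142, -0.0, 1.653]
wrist_force: [0.0, 0.1, 0.7]
opening: 0.0317
gripper_force: 0.0
```

```bash
python3 - <<'E'
from h import *
s=imaging.snapshot('scene')[:,:,::-1]; im=s[:,:,::-1].copy()
print(blobs(im,(21,150,70),(32,255,255)))
cv2.imwrite('pics/e.png',cv2.resize(s[185:285,280:390],(660,600),interpolation=2))
E
```

```text
[(array([355.8, 244.7]), array([349, 240,  14,  12,  73], dtype=int32))]
```

View pics/e.png

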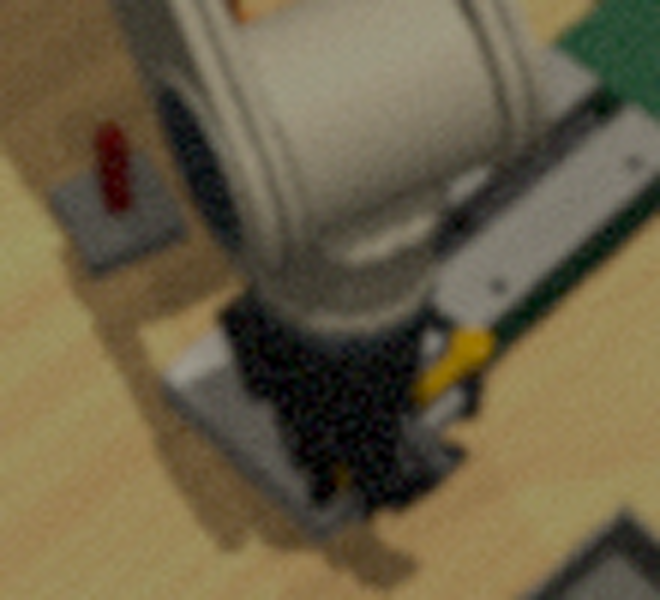

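>>> servo_tool([
  [0.25,0,3,0,0,0,0],
  [0.25,0,3,0,0,0,0],
  [0.25,0,0,0,0,0,0],
  [0.25,0,0,-25,0,0,0],
  [0.25,0,0,-35,0,0,0],
  [0.25,0,0,-40,0,0,0],
  [0.25,14,-46,0,0,0,0],
  [0.25,14,-46,0,0,0,0],
  [0.25,14,-46,0,0,0,0],
  [0.25,14,-46,0,0,0,0],
])

```text
time_s: 8.95
eef_pos: [0.4653, -0.1086, 0.1785]
orientation: [3.141, 0.0, 1.656]
wrist_force: [0.2, 0.4, -0.6]
opening: 0.0318
gripper_force: 0.0
```

>>> servo_tool([
  [0.25,14,-46,0,0,0,0],
  [0,0,0,0,0,0,8.4],
  [0,0,0,0,0,0,8.4],
  [0,0,0,0,0,0,8.4],
  [0,0,0,0,0,0,8.4],
  [0,0,0,0,0,0,8.4],
  [0,0,0,0,0,0,8.4],
  [0,0,0,0,0,0,8.4],
  [0,0,0,0,0,0,8.4],
  [0,0,0,0,0,0,8.4],
])

```text
time_s: 9.95
eef_pos: [0.4203, -0.0991, 0.1786]
orientation: [3.141, -0.001, 0.331]
wrist_force: [-0.3, -0.1, 0.8]
opening: 0.0426
gripper_force: 0.0
```

>>> servo_tool([
  [0,0,0,0,0,0,8.4],
  [0,0,0,0,0,0,8.4],
  [0,0,0,0,0,0,8.4],
  [0,0,0,0,0,0,8.4],
  [0,0,0,0,0,0,0],
])

```text
time_s: 10.45
eef_pos: [0.4202, -0.099, 0.1785]
orientation: [-3.142, -0.001, -0.251]
wrist_force: [0.3, 0.3, -0.6]
opening: 0.0427
gripper_force: 0.0
```

```bash
python3 - <<'E'
from h import *
np.set_printoptions(precision=4,suppress=True)
s=imaging.snapshot('scene'); 
print(blobs(s,(0,160,40),(4,255,255)), [ (b[0],S.at(*b[0],.061)) for b in blobs(s,(21,150,70),(32,255,255),20)])
for g in (1.4,1.5,1.6,1.7):
    a=g+.032; print(g, S.pix([.632-.112*np.cos(a),-.0365-.112*np.sin(a),.083]))
m=cv2.inRange(cv2.cvtColor(s,cv2.COLOR_RGB2HSV),(21,150,70),(32,255,255)); y,x=np.nonzero(m)
P=np.array([S.at(u,v,.063) for u,v in zip(x,y)]); k=(P[:,0]>.55)&(P[:,0]<.7)&(P[:,1]<0)&(P[:,1]>-.2); vx,vy,x0,y0=cv2.fitLine(P[k][:,:2].astype(np.float32),2,0,.01,.01).ravel(); print('bar dir',vx,vy,P[k].min(0),P[k].max(0))
cv2.imwrite('pics/f.png',cv2.resize(s[185:285,260:390,::-1],(780,600),interpolation=2))
E
```

```text
[(array([471.2, 107.6]), array([469, 104,   5,   8,  11], dtype=int32)), (array([298.3, 211.6]), array([296, 206,   5,  14,  38], dtype=int32)), (array([184.2, 241.8]), array([172, 237,  27,  11, 119], dtype=int32))] [(array([350. , 251.9]), array([ 0.6395, -0.079 ,  0.061 ]))]
1.4 [327.9806 257.0504]
1.5 [330.3505 259.7862]
1.6 [333.0398 262.324 ]
1.7 [336.0226 264.6321]
bar dir 0.14039811 -0.99009514 [ 0.6233 -0.1406  0.063 ] [ 0.654 -0.026  0.063]
```

View pics/f.png

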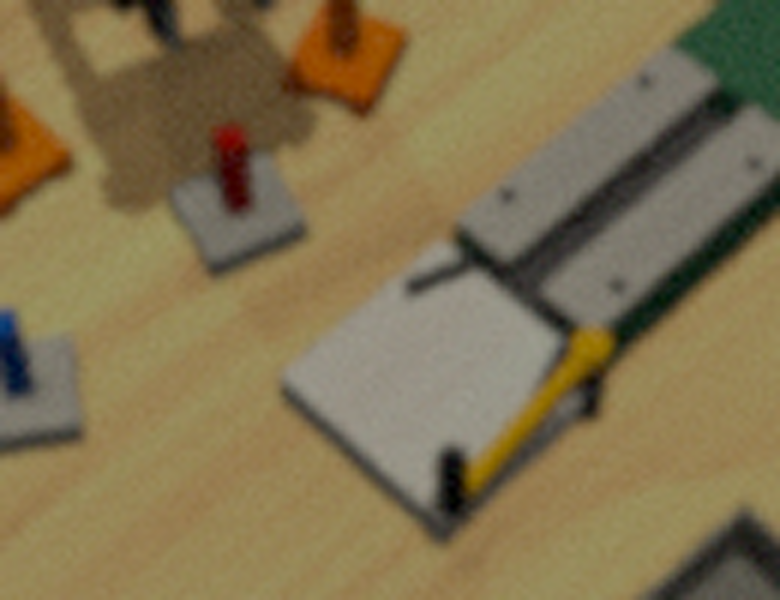

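The gate lies fully open along the apron's +x edge (bar angle about 1.68 rad), with the knob at (452,480). The red die is untouched at (232,170). Descending on it now.

>>> servo_tool([
  [0,0,-4,20,0,0,0],
  [0,0,0,30,0,0,0],
  [0,0,0,30,0,0,0],
  [0,0,0,20,0,0,0],
  [0,0,0,14,0,0,0],
  [0,0,0,9,0,0,0],
  [0.3,0,0,0,0,0,0],
  [0.5,0,0,0,0,0,0],
  [0.8,0,0,0,0,0,0],
  [0.8,0,0,0,0,0,0],
], grip_force=40)

```text
time_s: 11.5
eef_pos: [0.4214, -0.0952, 0.0558]
orientation: [-3.142, -0.001, -0.249]
wrist_force: [-0.3, -0.8, -2.2]
opening: 0.0155
gripper_force: 44.4
```

>>> servo_tool([
  [0.8,0,0,0,0,0,0],
  [0.8,0,0,0,0,0,0],
])

```text
time_s: 11.7
eef_pos: [0.4214, -0.0953, 0.0558]
orientation: [3.142, -0.001, -0.249]
wrist_force: [-1.2, -0.5, 4.6]
opening: 0.0154
gripper_force: 45.2
```

>>> servo_tool([
  [0.8,0,0,-10,0,0,0],
  [0.8,0,0,-20,0,0,0],
  [0.8,0,0,-25,0,0,0],
  [0.8,0,0,-15,0,0,0],
  [0.8,31,-8,0,0,0,0],
  [0.8,31,-8,0,0,0,0],
  [0.8,31,-8,0,0,0,0],
  [0.8,31,-8,0,0,0,0],
  [0.8,30,-7,0,0,0,0],
  [0.8,0,0,0,0,0,-8],
])

```text
time_s: 12.7
eef_pos: [0.5843, -0.0954, 0.1263]
orientation: [3.142, -0.005, -0.107]
wrist_force: [0.2, 0.4, -4.1]
opening: 0.0154
gripper_force: 44.0
```

>>> servo_tool([
  [0.8,0,0,0,0,0,-8.1],
  [0.8,0,0,10,0,0,0],
  [0.8,0,0,10,0,0,0],
  [0.8,0,0,0,0,0,0],
])

```text
time_s: 13.1
eef_pos: [0.5782, -0.095, 0.1034]
orientation: [-3.141, 0.004, 0.029]
wrist_force: [-0.3, -0.5, -4.4]
opening: 0.0156
gripper_force: 43.8
```

```bash
python3 - <<'E'
from h import *
np.set_printoptions(precision=4,suppress=True)
s=imaging.snapshot('scene'); print(get_state()['wrist_force'])
cv2.imwrite('pics/g.png',cv2.resize(s[185:285,260:390,::-1],(780,600),interpolation=2))
E
```

```text
[-0.9299  0.1228 -3.773 ]
```

View pics/g.png

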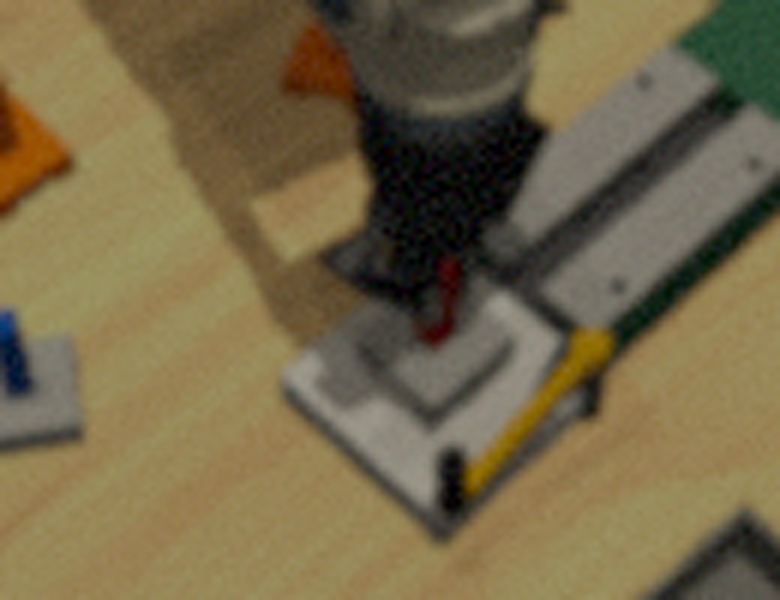

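The die hangs level over the apron, square to the track with its foot at about (435,350) and clear of the gate. Lowering until it touches.

>>> servo_tool([
  [0.8,0,0,6,0,0,0],
  [0.8,0,0,5,0,0,0],
  [0.8,0,0,3,0,0,0],
  [0.8,0,0,1.5,0,0,0],
  [0.8,0,0,1,0,0,0],
  [0.8,0,0,0,0,0,0],
])

```text
time_s: 13.75
eef_pos: [0.58, -0.0953, 0.0888]
orientation: [-3.142, 0.0, 0.032]
wrist_force: [-0.6, 0.9, -4.2]
opening: 0.0153
gripper_force: 44.0
```

>>> servo_tool([
  [0.8,0,0,1,0,0,0],
  [0.8,0,0,1,0,0,0],
  [0.8,0,0,0,0,0,0],
])

```text
time_s: 14.05
eef_pos: [0.5799, -0.0953, 0.0868]
orientation: [-3.142, 0.0, 0.032]
wrist_force: [-0.1, 0.0, -4.0]
opening: 0.0153
gripper_force: 44.0
```

>>> servo_tool([
  [0.8,0,0,0.7,0,0,0],
  [0.8,0,0,0.7,0,0,0],
  [0.8,0,0,0,0,0,0],
])

```text
time_s: 14.35
eef_pos: [0.5802, -0.0954, 0.0859]
orientation: [3.141, -0.0, 0.032]
wrist_force: [0.6, 0.3, 1.2]
opening: 0.015
gripper_force: 44.7
```

>>> servo_tool([
  [0.48,0,0,0,0,0,0],
  [0.48,0,0,0,0,0,0],
  [0.48,0,0,0,0,0,0],
  [0.48,0,0,0,0,0,0],
], grip_force=20)

```text
time_s: 14.75
eef_pos: [0.5801, -0.0954, 0.0855]
orientation: [3.142, -0.0, 0.032]
wrist_force: [-0.3, -0.8, -0.1]
opening: 0.0224
gripper_force: 0.0
```

>>> servo_tool([
  [0.48,0,-3,0,0,0,0],
  [0.48,0,-3,0,0,0,0],
  [0.48,0,-3,0,0,0,0],
  [0.48,0,-3,0,0,0,0],
  [0.48,0,-3,0,0,0,0],
  [0.48,0,-3,0,0,0,0],
  [0.48,0,-3,0,0,0,0],
  [0.48,0,-3,0,0,0,0],
])

```text
time_s: 15.55
eef_pos: [0.5792, -0.0711, 0.0855]
orientation: [3.142, -0.0, 0.032]
wrist_force: [1.0, -0.4, 0.9]
opening: 0.0221
gripper_force: 0.7
```

>>> servo_tool([
  [0.48,0,-3,0,0,0,0],
  [0.48,0,-3,0,0,0,0],
  [0.48,0,-3,0,0,0,0],
  [0.48,0,-3,0,0,0,0],
  [0.48,0,-3,0,0,0,0],
])

```text
time_s: 16.05
eef_pos: [0.5788, -0.0561, 0.0855]
orientation: [3.142, -0.0, 0.032]
wrist_force: [0.2, -1.7, 1.2]
opening: 0.0224
gripper_force: 0.8
```

>>> servo_tool([
  [0.48,0,-3,0,0,0,0],
  [0.48,0,-3,0,0,0,0],
  [0.48,0,-3,0,0,0,0],
  [0.48,0,-3,0,0,0,0],
  [0.48,0,-3,0,0,0,0],
])

```text
time_s: 16.55
eef_pos: [0.5782, -0.0411, 0.0854]
orientation: [-3.142, 0.0, 0.032]
wrist_force: [-0.6, -0.9, -0.3]
opening: 0.0224
gripper_force: 0.4
```

>>> servo_tool([
  [0.48,0,-3,0,0,0,0],
  [0.48,0,-3,0,0,0,0],
  [0.48,0,-3,0,0,0,0],
  [0.48,0,-3,0,0,0,0],
  [0.48,0,-3,0,0,0,0],
])

```text
time_s: 17.05
eef_pos: [0.5777, -0.0261, 0.0853]
orientation: [-3.142, 0.0, 0.032]
wrist_force: [0.1, -0.7, -1.6]
opening: 0.0224
gripper_force: 0.5
```

>>> servo_tool([
  [0.48,0,-3,0,0,0,0],
  [0.48,0,-3,0,0,0,0],
  [0.48,0,-3,0,0,0,0],
  [0.48,0,-3,0,0,0,0],
  [0.48,0,-3,0,0,0,0],
])

```text
time_s: 17.55
eef_pos: [0.5773, -0.0111, 0.0854]
orientation: [3.142, 0.0, 0.032]
wrist_force: [0.9, -1.5, -1.3]
opening: 0.0221
gripper_force: 0.5
```

>>> servo_tool([
  [0.48,0,-3,0,0,0,0],
  [0.48,0,-3,0,0,0,0],
  [0.48,0,-3,0,0,0,0],
  [0.48,0,-3,0,0,0,0],
  [0.48,0,-3,0,0,0,0],
])

```text
time_s: 18.05
eef_pos: [0.5768, 0.0039, 0.0854]
orientation: [3.142, -0.0, 0.032]
wrist_force: [-0.4, -1.4, -0.2]
opening: 0.0225
gripper_force: 0.7
```

>>> servo_tool([
  [0.48,0,-3,0,0,0,0],
  [0.48,0,-3,0,0,0,0],
  [0.48,0,-3,0,0,0,0],
  [0.48,0,-3,0,0,0,0],
])

```text
time_s: 18.45
eef_pos: [0.5765, 0.0159, 0.0855]
orientation: [-3.142, -0.0, 0.032]
wrist_force: [0.1, -1.0, -0.4]
opening: 0.0223
gripper_force: 0.3
```

>>> servo_tool([
  [0.48,0,-2,0,0,0,0],
  [0.48,0,-2,0,0,0,0],
  [0.48,0,-2,0,0,0,0],
  [0.48,0,-2,0,0,0,0],
])

```text
time_s: 18.85
eef_pos: [0.5761, 0.0238, 0.0853]
orientation: [-3.142, 0.0, 0.032]
wrist_force: [-0.4, -0.8, -0.1]
opening: 0.0221
gripper_force: 0.2
```

>>> servo_tool([
  [0.48,0,-2,0,0,0,0],
  [0.48,0,-2,0,0,0,0],
  [0.48,0,-2,0,0,0,0],
  [0.48,0,-2,0,0,0,0],
])

```text
time_s: 19.25
eef_pos: [0.5759, 0.0318, 0.0854]
orientation: [3.142, 0.0, 0.032]
wrist_force: [1.1, -1.2, -1.0]
opening: 0.0222
gripper_force: 0.3
```

>>> servo_tool([
  [0.48,0,-2,0,0,0,0],
  [0.48,0,-2,0,0,0,0],
  [0.48,0,-2,0,0,0,0],
])

```text
time_s: 19.55
eef_pos: [0.5757, 0.0378, 0.0854]
orientation: [-3.142, 0.0, 0.032]
wrist_force: [0.0, -0.2, -0.7]
opening: 0.0225
gripper_force: 0.6
```

```bash
cat > red.py <<'E'
from h import *
np.set_printoptions(precision=4,suppress=True)
st=get_state(); s=imaging.snapshot('scene'); print(st['wrist_force'],st['eef_pos'])
b=[x for x in blobs(s,(0,130,25),(6,255,255),3) if 290<x[0][0]<420 and 150<x[0][1]<290]; print(b)
p=st['eef_pos']
for h in (.0295,.0215): print(S.pix([p[0],p[1]-.003,h+.085]),S.pix([p[0],p[1]-.003,.06]))
E
python3 red.py
```

```text
[ 0.023  -0.2393 -0.6729] [0.5757 0.0378 0.0854]
[(array([365.2, 211.6]), array([364, 208,   4,   9,  15], dtype=int32)), (array([359.9, 219.1]), array([357, 216,   7,   7,  21], dtype=int32))]
[362.4409 207.9098] [361.1795 217.99  ]
[362.2498 209.4373] [361.1795 217.99  ]
```

>>> servo_tool([
  [0.48,0,-2,0,0,0,0],
  [0.48,0,-2,0,0,0,0],
  [0.48,0,-2,0,0,0,0],
])

```text
time_s: 19.9
eef_pos: [0.5756, 0.0437, 0.0855]
orientation: [3.142, -0.0, 0.032]
wrist_force: [-0.1, -0.5, -0.7]
opening: 0.0222
gripper_force: 0.3
```

>>> servo_tool([
  [0.48,0,-2,0,0,0,0],
  [0.48,0,-2,0,0,0,0],
  [0.48,0,-2,0,0,0,0],
])

```text
time_s: 20.2
eef_pos: [0.5754, 0.0498, 0.0854]
orientation: [3.142, 0.0, 0.032]
wrist_force: [-0.1, -1.4, 1.1]
opening: 0.0219
gripper_force: 0.4
```

>>> servo_tool([
  [0.48,0,-2,0,0,0,0],
  [0.48,0,-2,0,0,0,0],
  [0.48,0,-2,0,0,0,0],
])

```text
time_s: 20.5
eef_pos: [0.5752, 0.0557, 0.0854]
orientation: [3.142, 0.0, 0.032]
wrist_force: [0.7, -1.5, 0.0]
opening: 0.0224
gripper_force: 0.4
```

>>> servo_tool([
  [0.48,0,-2,0,0,0,0],
  [0.48,0,-2,0,0,0,0],
])

```text
time_s: 20.7
eef_pos: [0.5751, 0.0597, 0.0854]
orientation: [3.142, -0.0, 0.032]
wrist_force: [-0.2, -1.4, -0.7]
opening: 0.022
gripper_force: 0.4
```

>>> servo_tool([
  [0.48,0,-2,0,0,0,0],
  [0.48,0,-2,0,0,0,0],
  [0.48,0,-2,0,0,0,0],
])

```text
time_s: 21.0
eef_pos: [0.5753, 0.0653, 0.0859]
orientation: [3.141, -0.001, 0.032]
wrist_force: [0.2, -4.7, 4.8]
opening: 0.0225
gripper_force: 2.8
```

>>> servo_tool([
  [0.48,0,-2,0,0,0,0],
  [0.48,0,-2,0,0,0,0],
])

```text
time_s: 21.2
eef_pos: [0.5754, 0.0694, 0.0861]
orientation: [3.141, -0.001, 0.032]
wrist_force: [0.1, -4.4, 6.4]
opening: 0.0224
gripper_force: 2.9
```

```bash
python3 red.py
```

```text
[ 0.1059 -4.425   6.4047] [0.5754 0.0694 0.0861]
[(array([371.5, 203.3]), array([370, 201,   4,   6,  12], dtype=int32)), (array([366.8, 213.4]), array([364, 211,   8,   6,  19], dtype=int32))]
[369.4246 202.3079] [367.9234 212.4813]
[369.1972 203.849 ] [367.9234 212.4813]
```

>>> servo_tool([
  [0.48,0,2,0,0,0,0],
  [0.48,0,1,0,0,0,0],
  [0.48,0,0,0,0,0,0],
])

```text
time_s: 21.55
eef_pos: [0.5748, 0.0665, 0.0853]
orientation: [-3.141, -0.0, 0.031]
wrist_force: [1.7, -2.1, -1.0]
opening: 0.0224
gripper_force: 0.9
```

```bash
python3 red.py; python3 - <<'E'
from h import *
s=imaging.snapshot('scene'); cv2.imwrite('pics/i.png',cv2.resize(s[165:240,320:420,::-1],(800,600),interpolation=2))
E
```

```text
[ 1.7033 -2.112  -0.9503] [0.5748 0.0665 0.0853]
[(array([371.2, 203.3]), array([369, 201,   5,   7,  15], dtype=int32)), (array([366.4, 213.7]), array([364, 211,   7,   6,  18], dtype=int32))]
[368.6638 202.6968] [367.1892 212.8637]
[368.4405 204.2369] [367.1892 212.8637]
```

View pics/i.png

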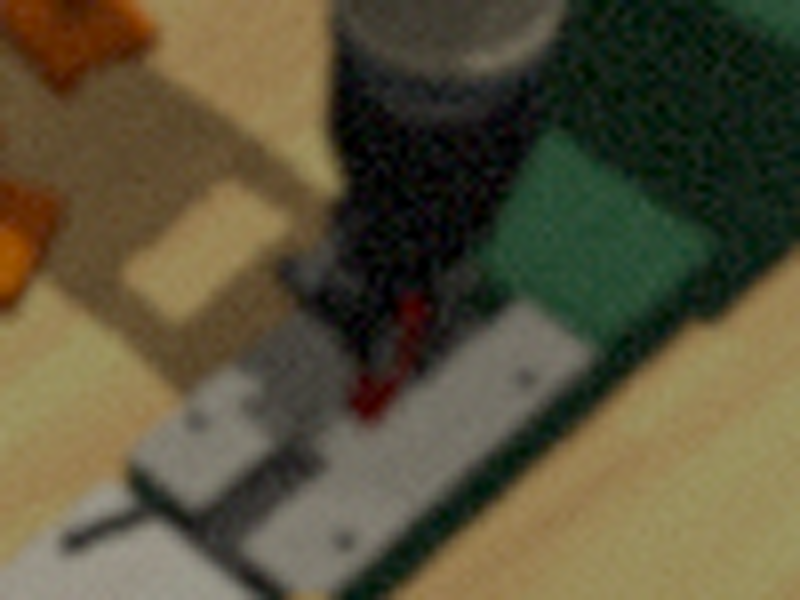

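The image shows the handle between the fingers in the slot, red from about (370,400) to (412,310), apparently leaning forward. The nose may have begun to dip into the pockets, so I'll widen the cage so nothing holds it up.

>>> servo_tool([
  [0.2,0,0,0,0,0,0],
  [0.2,0,0,0,0,0,0],
  [0.2,0,0,0,0,0,0],
  [0.2,0,0,0,0,0,0],
])

```text
time_s: 22.05
eef_pos: [0.5746, 0.0666, 0.0853]
orientation: [-3.142, 0.001, 0.032]
wrist_force: [-0.1, -1.3, -1.1]
opening: 0.034
gripper_force: 0.6
```

```bash
python3 red.py
```

```text
[-0.0604 -1.2916 -1.1409] [0.5746 0.0666 0.0853]
[(array([369.5, 206.5]), array([368, 204,   4,   6,   8], dtype=int32)), (array([366.1, 213.8]), array([363, 211,   7,   7,  18], dtype=int32))]
[368.6274 202.6293] [367.1543 212.7973]
[368.4043 204.1696] [367.1543 212.7973]
```

>>> servo_tool([
  [0.2,0,4,0,0,0,0],
  [0.2,0,4,0,0,0,0],
  [0.2,0,0,0,0,0,0],
])

```text
time_s: 22.4
eef_pos: [0.5752, 0.0581, 0.0855]
orientation: [-3.141, -0.0, 0.031]
wrist_force: [-0.6, 0.6, -0.2]
opening: 0.0343
gripper_force: 0.0
```

>>> servo_tool([
  [0.2,0,0,-15,0,0,0],
  [0.2,0,0,-25,0,0,0],
  [0.2,0,0,-30,0,0,0],
  [0.2,-25,0,-25,0,0,0],
  [0.2,-30,0,0,0,0,0],
  [0.2,0,0,0,0,0,0],
])

```text
time_s: 23.0
eef_pos: [0.5171, 0.0568, 0.182]
orientation: [-3.141, 0.001, 0.032]
wrist_force: [-0.8, 0.0, -0.3]
opening: 0.034
gripper_force: 0.0
```

```bash
cat > red2.py <<'E'
from h import *
np.set_printoptions(precision=4,suppress=True)
s=imaging.snapshot('scene'); 
hsv=cv2.cvtColor(s,cv2.COLOR_RGB2HSV); m=(cv2.inRange(hsv,(0,130,30),(6,255,255))|cv2.inRange(hsv,(174,130,30),(180,255,255)))
m[:, :300]=0; m[:,420:]=0; m[:150]=0; m[290:]=0
y,x=np.nonzero(m); print('n',len(x),'rows',y.min(),y.max(),'cols',x.min(),x.max())
for r in range(y.min(),y.max()+1): print(r,x[y==r].min(),x[y==r].max(),end='; ')
print()
for h in (.0295,.0215):
  q=[S.pix([.5745+dx,.0575+dy,h+.085]) for dx in(-.008,.008) for dy in(-.008,.008)]
  print(h,np.array(q).min(0),np.array(q).max(0))
b=[S.pix([.5745+dx,.0575+dy,.059]) for dx in(-.008,.008) for dy in(-.008,.008)]; print(np.array(b).max(0))
cv2.imwrite('pics/j.png',cv2.resize(s[165:285,290:420,::-1],(650,600),interpolation=2))
E
python3 red2.py
```

```text
n 60 rows 205 217 cols 363 370
205 365 368; 206 365 369; 207 364 370; 208 365 370; 209 365 369; 210 365 368; 211 364 368; 212 364 368; 213 364 368; 214 364 367; 215 363 367; 216 364 366; 217 364 366; 
0.0295 [363.6015 200.792 ] [370.9007 206.6038]
0.0215 [363.4057 202.3364] [370.6645 208.1347]
[369.3137 216.8856]
```

View pics/j.png

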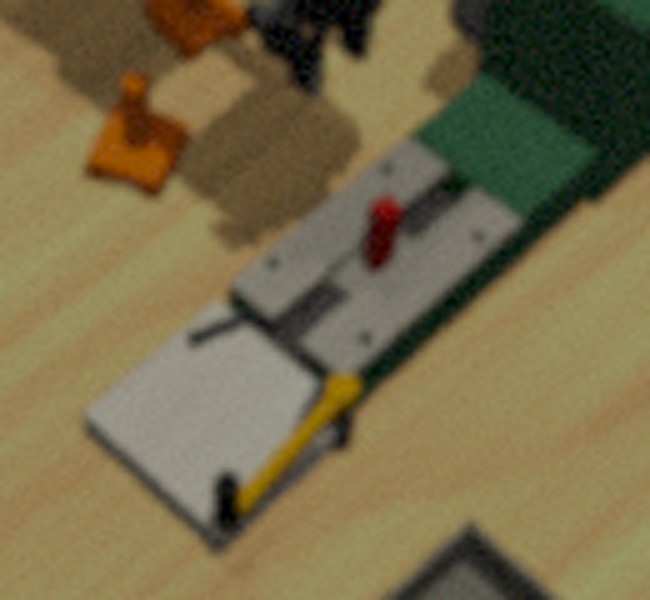

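The handle stands upright in the slot at crop (380,230), with nothing else disturbed. I'll move over to the knob, which clears the top view, and then triangulate the handle top to check that it dropped.

>>> servo_tool([
  [0.1,21,35,0,0,0,0],
  [0.1,21,35,0,0,0,0],
  [0.1,21,35,0,0,0,0],
  [0.1,21,35,0,0,0,0],
  [0.1,21,35,0,0,0,0],
  [0.1,22,33,0,0,0,0],
  [0.1,0,0,0,0,0,-8],
  [0.1,0,0,0,0,0,-8],
  [0.1,0,0,0,0,0,-8],
  [0.1,0,0,0,0,0,-8],
])

```text
time_s: 24.05
eef_pos: [0.6546, -0.1474, 0.1806]
orientation: [3.141, -0.0, 0.596]
wrist_force: [-1.0, -0.0, 0.5]
opening: 0.0387
gripper_force: 0.0
```

>>> servo_tool([
  [0.1,0,0,0,0,0,-8],
  [0.1,0,0,0,0,0,-8],
  [0.1,0,0,0,0,0,-8],
  [0.1,0,0,0,0,0,-8],
  [0.1,0,0,0,0,0,-8],
  [0.1,0,0,0,0,0,-8],
  [0.1,0,0,0,0,0,-8],
  [0.1,0,0,0,0,0,-8],
  [0.1,0,0,0,0,0,0],
])

```text
time_s: 24.95
eef_pos: [0.6545, -0.1472, 0.1807]
orientation: [3.141, 0.0, 1.708]
wrist_force: [0.4, 0.5, -0.1]
opening: 0.0382
gripper_force: 0.0
```

```bash
cat > red3.py <<'E'
from h import *
np.set_printoptions(precision=4,suppress=True)
def msk(s,box):
    hsv=cv2.cvtColor(s,cv2.COLOR_RGB2HSV); m=(cv2.inRange(hsv,(0,130,30),(6,255,255))|cv2.inRange(hsv,(174,130,30),(180,255,255)))
    k=np.zeros_like(m); x0,x1,y0,y1=box; k[y0:y1,x0:x1]=m[y0:y1,x0:x1]; return np.nonzero(k)
def avg(n,k): return np.mean([imaging.snapshot(n).astype(float) for _ in range(k)],0).astype(np.uint8)
s0=cv2.imread('pics/scene0.png')[:,:,::-1].copy(); t0=cv2.imread('pics/top0.png')[:,:,::-1].copy()
s=avg('scene',4); t=avg('top',4)
for nm,a,b,bs,bt in (('start',s0,t0,(285,312,200,228),(322,340,222,240)),('now',s,t,(350,385,195,225),(280,320,170,205))):
    y,x=msk(a,bs); v,u=msk(b,bt)
    print(nm,'scene n',len(x),x.min(),x.max(),y.min(),y.max(),'top',len(u),u.mean(),v.mean(),u.min(),u.max(),v.min(),v.max())
    top=y<=y.min()+3
    print(' tri',tri(T,(u.mean(),v.mean()),S,(x[top].mean(),y[top].mean())))
cv2.imwrite('pics/k.png',s[:,:,::-1]); cv2.imwrite('pics/kt.png',t[:,:,::-1])
E
python3 red3.py
```

```text
start scene n 38 297 300 207 219 top 15 331.4 230.4 330 333 229 232
 tri (array([ 0.4202, -0.0959,  0.0764]), np.float64(0.002229004255880444))
now scene n 66 363 370 205 217 top 19 288.6842105263158 185.0 287 290 183 188
 tri (array([0.574 , 0.0567, 0.0987]), np.float64(0.0016415354017799643))
```

Relative to the start measurement, the handle top now triangulates to about 0.107 m. That matches the seated height (0.1065, against 0.1145 if it were still sliding), 87 mm in from the mouth, so the die is seated. Now to close the gate.

>>> servo_tool([
  [0.1,0,-7,20,0,0,0],
  [0.1,0,0,25,0,0,0],
  [0.1,0,0,25,0,0,0],
  [0.1,0,0,15,0,0,0],
  [0.1,0,0,10,0,0,0],
  [0.1,0,0,7,0,0,0],
  [0.25,0,0,0,0,0,0],
  [0.25,0,0,0,0,0,0],
])

```text
time_s: 26.15
eef_pos: [0.6473, -0.1481, 0.0791]
orientation: [3.141, 0.0, 1.707]
wrist_force: [0.3, -0.4, 1.0]
opening: 0.0323
gripper_force: 0.0
```

>>> servo_tool([
  [0.25,0.3,-8,0,0,0,4],
  [0.25,0.3,-8,0,0,0,4],
  [0.25,0.3,-8,0,0,0,4],
  [0.25,0.3,-8,0,0,0,4],
  [0.25,0.3,-8,0,0,0,4],
  [0.25,0.3,-8,0,0,0,4],
  [0.25,0,0,0,0,0,0],
])

```text
time_s: 26.85
eef_pos: [0.599, -0.1443, 0.0795]
orientation: [3.141, -0.0, 1.288]
wrist_force: [-0.3, 0.7, -0.3]
opening: 0.0319
gripper_force: 0.0
```

>>> servo_tool([
  [0.25,0.3,-8,0,0,0,4],
  [0.25,0.3,-8,0,0,0,4],
  [0.25,0.3,-8,0,0,0,4],
  [0.25,0.3,-8,0,0,0,4],
  [0.25,0.3,-8,0,0,0,4],
  [0.25,0.3,-8,0,0,0,4],
  [0.25,0.3,-8,0,0,0,4],
  [0.25,0.3,-8,0,0,0,4],
  [0.25,0.3,-8,0,0,0,4],
  [0.25,0,0,0,0,0,0],
])

```text
time_s: 27.85
eef_pos: [0.541, -0.1041, 0.0791]
orientation: [3.141, -0.001, 0.662]
wrist_force: [0.0, -0.3, -1.0]
opening: 0.0318
gripper_force: 0.0
```

>>> servo_tool([
  [0.25,0.4,-8,0,0,0,4],
  [0.25,0.4,-8,0,0,0,4],
  [0.25,0.4,-8,0,0,0,4],
  [0.25,0.4,-8,0,0,0,4],
  [0.25,0.4,-8,0,0,0,4],
  [0.25,0.4,-8,0,0,0,4],
  [0.25,0.4,-8,0,0,0,4],
  [0.25,0.4,-8,0,0,0,4],
  [0.25,0,0,0,0,0,0],
])

```text
time_s: 28.75
eef_pos: [0.5188, -0.045, 0.0789]
orientation: [3.141, -0.001, 0.105]
wrist_force: [0.1, -0.8, 0.0]
opening: 0.0319
gripper_force: 0.0
```

>>> servo_tool([
  [0.25,0,-3,0,0,0,2],
  [0.25,0,-3,0,0,0,2],
  [0.25,0,-2,0,0,0,0],
  [0.25,0,0,0,0,0,0],
])

```text
time_s: 29.15
eef_pos: [0.5178, -0.0375, 0.0786]
orientation: [3.141, -0.0, 0.035]
wrist_force: [0.2, -0.2, -0.3]
opening: 0.0321
gripper_force: 0.0
```

>>> servo_tool([
  [0.25,0,-2,0,0,0,0],
  [0.25,0,-1.5,0,0,0,0],
  [0.25,0,-1,0,0,0,0],
  [0.25,0,0,0,0,0,0],
])

```text
time_s: 29.55
eef_pos: [0.5175, -0.0343, 0.0785]
orientation: [3.139, -0.0, 0.034]
wrist_force: [-0.7, -11.5, 0.6]
opening: 0.0321
gripper_force: 5.6
```

>>> servo_tool([
  [0.25,0,-1,0,0,0,0],
  [0.25,0,-1,0,0,0,0],
  [0.25,0,0,0,0,0,0],
])

```text
time_s: 29.85
eef_pos: [0.5175, -0.034, 0.0785]
orientation: [3.137, -0.0, 0.034]
wrist_force: [0.4, -22.8, -0.7]
opening: 0.0317
gripper_force: 11.3
```

>>> servo_tool([
  [0.2,0,5,0,0,0,0],
  [0.2,0,4,0,0,0,0],
  [0.2,0,0,0,0,0,0],
  [0.2,0,0,-20,0,0,0],
  [0.2,0,0,-35,0,0,0],
  [0.2,0,0,-45,0,0,0],
  [0.2,-30,30,-20,0,0,0],
  [0.2,-35,35,0,0,0,0],
  [0.2,-35,35,0,0,0,0],
  [0.2,0,0,0,0,0,0],
])

```text
time_s: 30.85
eef_pos: [0.4169, -0.145, 0.1984]
orientation: [-3.142, 0.002, 0.028]
wrist_force: [0.2, 0.2, -0.9]
opening: 0.0343
gripper_force: 0.0
```

```bash
sed -i 's/_ in range(k)/_ in range(2)/' red3.py; python3 red3.py; python3 - <<'E'
from h import *
s=cv2.imread('pics/k.png')[:,:,::-1].copy(); a=cv2.imread('pics/scene0.png')
m=cv2.inRange(cv2.cvtColor(s,cv2.COLOR_RGB2HSV),(21,150,70),(32,255,255)); y,x=np.nonzero(m)
P=np.array([S.at(u,v,.063) for u,v in zip(x,y)]); k=(P[:,0]>.5)&(P[:,0]<.7)&(P[:,1]<.05)&(P[:,1]>-.2)
vx,vy,*_=cv2.fitLine(P[k][:,:2].astype(np.float32),2,0,.01,.01).ravel(); print('bar slope a',np.arctan2(vy,vx),k.sum())
print('blue',[b[0] for b in blobs(s,(105,120,40),(130,255,255),15)])
print(get_state()['eef_pos'])
E
```

```text
start scene n 38 297 300 207 219 top 15 331.4 230.4 330 333 229 232
 tri (array([ 0.4202, -0.0959,  0.0764]), np.float64(0.002229004255880444))
now scene n 64 363 370 205 217 top 19 288.6842105263158 185.0 287 290 183 188
 tri (array([0.574 , 0.0567, 0.0987]), np.float64(0.0016415354017799643))
bar slope a 0.05066674 134
blue [array([159.2,   8.1]), array([261.2, 243.5])]
[ 0.42156061 -0.1425546   0.19859855]
```

```bash
python3 -c "
from bench import env
print(env.job_done())"
```

```text
the job is handed in; nothing more can be done
None
```

The job is handed in with no verdict shown: the red die measures as dropped into its seat about 87 mm in from the mouth, the gate was pushed to its stop behind it, and the blue-handled die is where it started.

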